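# Two mixing balls from the dispenser

## Task

Two steel mixing balls are wanted for a tin of paint. Turn the paddle knob of the orange dispenser exactly two clicks clockwise (seen from above), so that two balls drop into the bowl under it and the third stays in the dispenser, then let go of the knob. Do not turn past the second click, and do not turn the blue dispenser's knob.

Things in the scene. Friction and masses are not known exactly. Their poses are not given: they have to be found in the camera images.
- orange_grip (a point): On the vertical turning axis of the orange paddle knob, mid-height of its upright blade, 180 mm above the worktop. Blade: 56 mm long (this point's x), 12 mm thick (its y), 44 mm high (22 mm above and below this point), on a stalk; axes turn with the knob, z up. White stripe on its -x end. Highest thing beneath: a fixed grey turret, 36 mm across, 38 mm off the axis, its top 33 mm below this point.
- orange_knob (a joint): Angle of the orange knob, rad, about 0 at the start, growing clockwise seen from above. It clicks into a detent every 0.628 rad (36 degrees): at 0, 0.628, 1.257 (two clicks) and 1.885 (end of travel); let go near one, it settles there. Turning takes up to about 0.1 N m. White marks on the cover show the detents. Each click brings one ball over the drop hole.
- orange_bowl: White bowl, 90 mm across and 40 mm high, loose, on the foot of the orange dispenser (a fixed grey stand, foot 165 x 116 mm, with steel balls) straight under its drop spout, already in the right place. Origin at the centre of its underside, z up.
- orange_ball_1: Steel mixing ball, 16 mm across, 17 g, origin at its centre. It starts in the orange dispenser's pocket one click before the drop hole, its centre 100 mm above the worktop; it rolls freely.
- orange_ball_2: Steel mixing ball, 16 mm across, 17 g, origin at its centre. It starts in the orange dispenser's pocket two clicks before the drop hole, its centre 100 mm above the worktop; it rolls freely.
- orange_ball_3: Steel mixing ball, 16 mm across, 17 g, origin at its centre. It starts in the orange dispenser's pocket three clicks before the drop hole, its centre 100 mm above the worktop; it rolls freely.
- blue_knob (a joint): Angle of the blue paddle knob, rad, about 0 at the start; to be left alone. It belongs to an equal dispenser with green glass balls that stands to the left or right of the orange one, at least 0.28 m away centre to centre.
Mind the look-alikes: they are no part of the job. What is shaped like the orange_bowl but pink or turquoise is not meant.

How it is judged:
By the outcome, as a careful person would: the job done as asked, in the order asked, and still so for the second after the job is handed in, with the robot touching nothing.
It also fails if it takes over 35 s, if anything falls off the work surface, if the arm or the gripper's body presses on something with over 40 N, if the wrist force passes 120 N, or if a joint passes its speed limit or range.

## Robot

A 6-joint arm with a two-finger parallel gripper is mounted at the origin on the work surface; the furniture and walls round the work are solid. World frame = base frame: x ahead of the robot, y to its left, z up, the work surface at z = 0. Lengths are in mm, angles in degrees, forces in N, time in s.
With the tool pointing down it reaches from about 375 to 925 mm from the base axis. Payload 5.7 kg.
Tool frame: the origin (TCP) lies at the very end of the fingers, on their centre line; the grasp point (between the pads) lies 19 mm behind it (r.hold_point_z is the distance from the TCP to the grasp point, in mm); z points along the fingers, y is the line along which they close (so a half turn about z gives the same grasp; the last joint's range is limited). The gripper opens to 88 mm and grips with 3 to 60 N. Pads are 20 mm wide; open, the fingers measure 115 mm over their backs; the gripper's body (75 mm by 178 mm) begins 61 mm behind the grasp point.
Start: joints at [-77.412, 20.558, 86.54, -0, 72.909, -6.595], TCP at [197.132, -566.658, 222.623] pointing down, gripper open.
Joint ranges: [-170.27, 170.27], [-57.76, 135], [12.27, 136.19], [-55.21, 235.2], [11.17, 155.16], [-170.74, 170.74]. Speed limits (degrees/s): [136.94, 136.94, 180, 180, 180, 180].

## Interface

Orientations are given as [roll, pitch, yaw] about the fixed x, y, z axes, in that order (R = Rz(yaw) Ry(pitch) Rx(roll)).
In Python, from workcell import r gives the robot as it stands. The module is installed in compiled form; this text tells all that it offers.
- The arm moves only by the tool drive_tool, never from a script. Its argument "motion" is a list of rows, each an object with "dp": the shift along the world's x, y, z in mm, a list of three; "roll": the turn about the world's z in rad. A call has exactly 5 rows; each row shifts and turns the commanded pose from where the row before left it; what a row does not reach is not made up. A row lasts 1/10 s, in which the tool goes at most 50 mm and 8.59 degrees, less where a joint would pass 70% of its speed; a pose out of reach is approached as far as the arm can. A call with a gripper value outside its range is refused whole. "grip" is the opening, from 0 (shut) to 1 (fully open), set as the call begins (left out, the last holds). The fingers move at their own pace and stop on an object; the grip force is fixed at half the most. Time passes only in rows, so rows that do not move let the fingers close, or fill a call up. It gives the time, the measured TCP pose, the force, the opening and the grip force at its end, in the units of the state.
- r.sense(): the state, without advancing time (a new reading comes with each control period).
- r.snapshot(name): name is "scene" or "top" or "wrist"; returns a dict with "img" (480x640x3 uint8, red, green, blue), "mtx" (3x3 intrinsics, pixels), "origin" and "attitude" of the camera in the world. Camera axes: x right, y down, z forward; pixel columns grow to the right and rows downward; lengths in mm; the calibration is good to about 2 mm. A picture is of the moment at which its call begins. There is no depth.
- r.sign_off(): hands the job in; it is judged then, once.
The state is a dict: "t": time; "joint_pos": joint angles; "dq": joint speeds; "joint_torque": joint torques, N m; "position": TCP position; "tcp_rot": TCP orientation; "contact_force": force on the tool from outside, world axes, zero at the start; "torque": the same for the moment, N m; "finger_gap": finger opening in mm; "gripper_force": force on a finger pad.
Only numpy, scipy, OpenCV 4.12 (cv2) and the standard library are available. Lean on these libraries where they do the work, as an engineer would, in place of code of your own. Each camera call takes 0.05 s, during which the arm holds its last target. There are 200 camera calls.

## Working session

There is one attempt and no reset: what is moved stays moved. The work goes in short steps, Python scripts to look and compute and a tool call to move; the robot and the scene stay as the last step left them, time stands still between calls to the robot, and variables do not carry over. Pictures are saved under pics/ and viewed, at most 10 in all, crops included, and the job is handed in when it is done.

Besides the shell and the picture viewer there is one more tool, called after "Call:" by a JSON object that holds its "fn" and its "kwargs", one argument or row to a line. drive_tool: Moves the arm, as the interface text tells. Its arguments: {"type":"object","properties":{"motion":{"type":"array","items":{"type":"object","properties":{"dp":{"type":"array","items":{"type":"number"}},"roll":{"type":"number"}}}},"grip":{"type":"number"}},"required":["motion"]}

```bash
mkdir -p pics
cat > h.py <<'E'
import numpy as np, cv2
from workcell import r
from scipy.spatial.transform import Rotation as R
def snap(n,f):
    s=r.snapshot(n); cv2.imwrite('pics/'+f,s['img'][:,:,::-1]); np.savez('pics/'+f+'.npz',**{k:np.array(s[k]) for k in('mtx','origin','attitude')}); return s
def cam(f):
    d=np.load('pics/'+f+'.npz'); a=d['attitude']
    return d['mtx'],d['origin'],(a if a.shape==(3,3) else R.from_euler('xyz',a,degrees=True).as_matrix())
def px2w(f,u,v,z):
    K,o,A=cam(f); d=A@np.linalg.solve(K,[u,v,1.]); return o+d*(z-o[2])/d[2]
def w2px(f,p):
    K,o,A=cam(f); q=K@(A.T@(np.array(p)-o)); return q[:2]/q[2]
E
python3 - <<'E'
from h import *
for n in('scene','top'):
    s=snap(n,n+'.png'); print(n,s['mtx'],s['origin'],s['attitude'])
print(r.sense())
E
```

```text
scene [[528.66602685   0.         312.4619039 ]
 [  0.         528.66602685 239.6758245 ]
 [  0.           0.           1.        ]] [-21.19137492 679.16369891 644.36821612] [-120.69908163   -0.53395772 -143.7409456 ]
top [[554.90197929   0.         322.56538892]
 [  0.         554.90197929 234.45751213]
 [  0.           0.           1.        ]] [ 339.47282862   14.21215164 1384.47329227] [-174.44536142   -0.54231184  -90.52979125]
{'t': 0.1, 'joint_pos': array([-7.74100958e+01,  2.05969660e+01,  8.65923866e+01,  2.19663208e-03,
        7.29092831e+01, -6.59408928e+00]), 'dq': array([-0.09490928, -0.01786711, -0.17504503, -0.04477754, -0.05910719,
        0.01257468]), 'joint_torque': array([-3.21936132e-04, -5.16357708e+01, -2.71406472e+01,  6.76526106e-02,
        2.76479765e-02, -3.22223229e-05]), 'position': array([ 197.03653538, -566.06015012,  221.86350148]), 'tcp_rot': array([-1.79902258e+02, -1.34114247e-02,  1.91833347e+01]), 'contact_force': array([-0.31056229, -0.23010958,  0.05789057]), 'torque': array([-0.01823336, -0.03793701, -0.00923692]), 'gripper_force': 0.0, 'finger_gap': 87.55277727530039}
```

View pics/top.png

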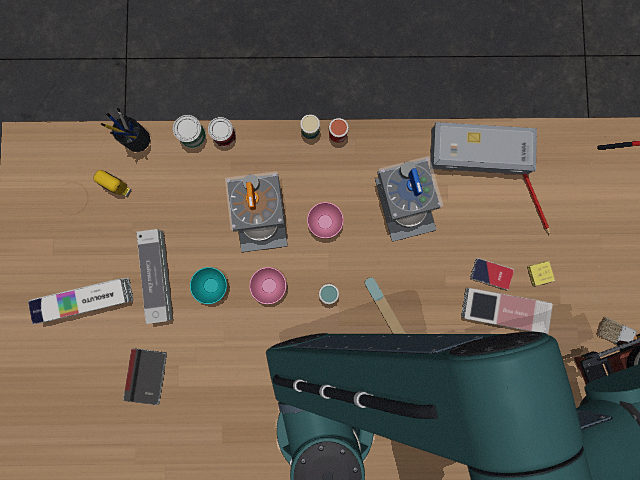

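View pics/scene.png

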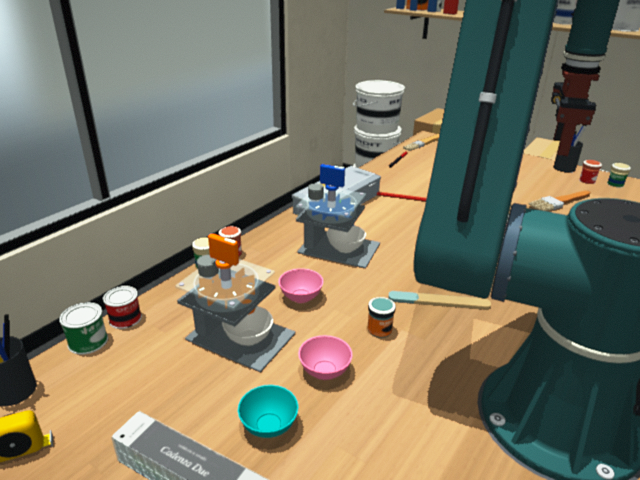

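The orange knob is at about (252,196) in the top view and the blue one at (415,182). The orange dispenser, with steel balls and a white bowl at (262,235), is the one meant. The pink bowls at (325,220) and (268,286) and the turquoise one at (209,286) are look-alikes. I'll confirm with an enlarged crop.

Run:
```python
from h import *
im=cv2.imread('pics/top.png')[150:255,215:300]
cv2.imwrite('pics/c1.png',cv2.resize(im,None,fx=5.6,fy=5.6,interpolation=cv2.INTER_CUBIC))
print(px2w('top.png',251,197,202),px2w('top.png',415,182,202))
```

```text
[536.65764356 155.26083536 202.        ] [ 566.77286379 -199.16906291  202.        ]
```

View pics/c1.png

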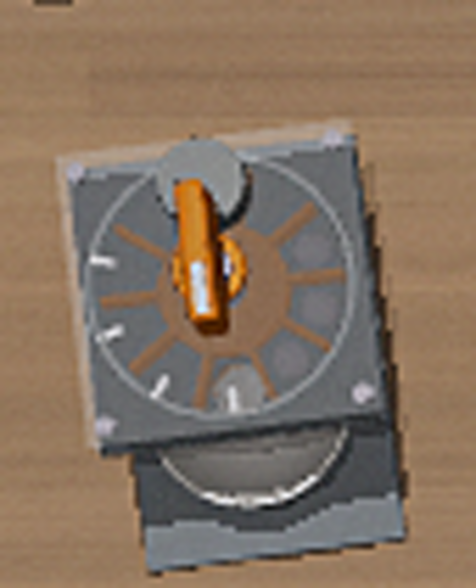

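It is confirmed: orange blade, steel balls, white bowl underneath, stripe towards the robot. The blade yaw is about 6°, so I grip with tool yaw near 186° to keep joint 6 in range.

Call:
{"fn": "drive_tool", "kwargs": {
  "motion": [
    {"dp":[17,36,15],"roll":0.145},
    {"dp":[17,36,15],"roll":0.145},
    {"dp":[17,36,15],"roll":0.145},
    {"dp":[17,36,15],"roll":0.145},
    {"dp":[17,36,15],"roll":0.145}
  ],
  "grip": 1
}}

```text
t: 0.6
position: [282.4, -384.9, 297.8]
tcp_rot: [-180.0, -0.0, 61.0]
contact_force: [1.3, -0.8, -0.2]
finger_gap: 88.0
gripper_force: 0.0
```

Call:
{"fn": "drive_tool", "kwargs": {
  "motion": [
    {"dp":[17,36,4],"roll":0.145},
    {"dp":[17,36,4],"roll":0.145},
    {"dp":[17,36,4],"roll":0.145},
    {"dp":[17,36,4],"roll":0.145},
    {"dp":[17,36,4],"roll":0.145}
  ]
}}

```text
t: 1.1
position: [367.3, -204.9, 317.6]
tcp_rot: [-180.0, -0.0, 102.6]
contact_force: [0.1, -0.5, 0.7]
finger_gap: 87.8
gripper_force: 0.0
```

Call:
{"fn": "drive_tool", "kwargs": {
  "motion": [
    {"dp":[17,36,0],"roll":0.145},
    {"dp":[17,36,0],"roll":0.145},
    {"dp":[17,36,0],"roll":0.145},
    {"dp":[17,36,0],"roll":0.145},
    {"dp":[17,36,0],"roll":0.145}
  ]
}}

```text
t: 1.6
position: [452.3, -24.9, 317.5]
tcp_rot: [-180.0, -0.0, 144.2]
contact_force: [0.1, 0.9, 0.6]
finger_gap: 87.8
gripper_force: 0.0
```

Call:
{"fn": "drive_tool", "kwargs": {
  "motion": [
    {"dp":[17,36,0],"roll":0.145},
    {"dp":[17,36,0],"roll":0.145},
    {"dp":[17,36,0],"roll":0.145},
    {"dp":[17,36,0],"roll":0.145},
    {"dp":[17,36,0],"roll":0.145}
  ]
}}

```text
t: 2.1
position: [537.3, 155.0, 317.2]
tcp_rot: [-180.0, -0.0, -174.3]
contact_force: [0.6, -0.6, 0.5]
finger_gap: 87.8
gripper_force: 0.0
```

Run:
```python
from h import *
s=snap('wrist','w1.png'); print(s['origin'],s['attitude'],r.sense()['joint_pos'])
print(w2px('w1.png',[537,155,202]))
```

```text
[457.36827869 147.9407398  478.49456996] [1.63047378e+02 3.24448969e-02 9.56562790e+01] [  9.32300581  13.29735752  83.51717224   0.2246801   83.06158975
 -86.92530529]
[321.99779948 239.33282132]
```

View pics/w1.png

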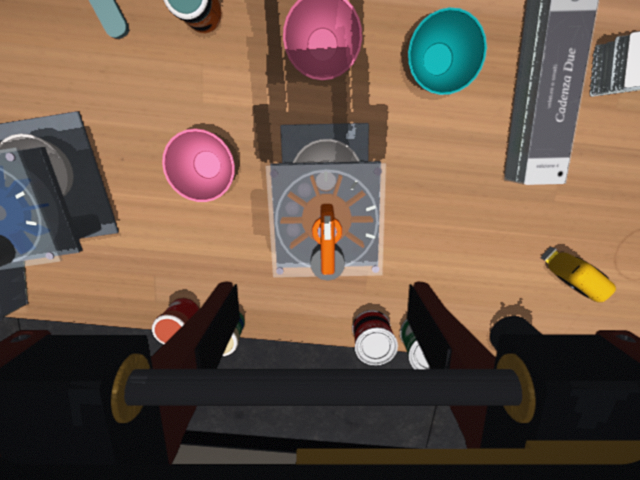

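The wrist view shows the orange knob at about (327,235), almost aligned with the tool. I'll enlarge it.

Run:
```python
from h import *
im=cv2.imread('pics/w1.png')[155:285,265:395]
cv2.imwrite('pics/c2.png',cv2.resize(im,None,fx=4.6,fy=4.6,interpolation=cv2.INTER_CUBIC))
```

```text
(no output)
```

View pics/c2.png

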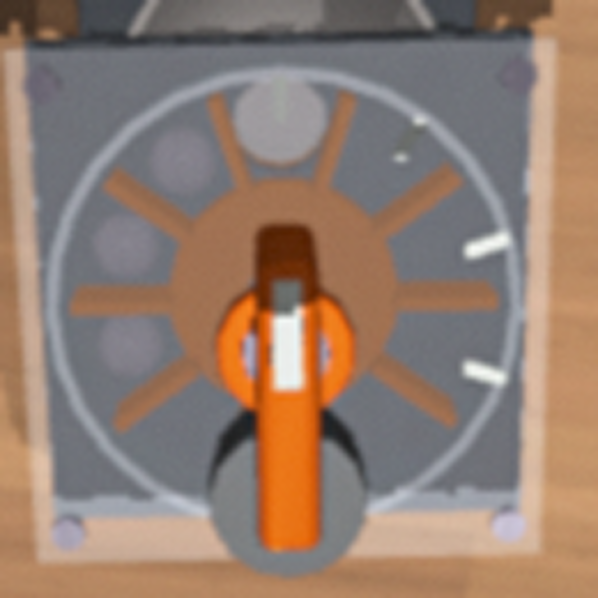

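Run:
```python
from h import *
P=lambda u,v:px2w('w1.png',265+u/4.6-.4,155+v/4.6-.4,202)
a=P(288,307);b=P(290.5,549);print(a,b,(a+b)/2,np.linalg.norm(b-a),np.degrees(np.arctan2(*(b-a)[1::-1])))
print(r.sense()['position'],r.sense()['tcp_rot'])
```

```text
[521.22057213 157.76167129 202.        ] [567.46441776 162.98828739 202.        ] [544.34249494 160.37497934 202.        ] 46.53827214904677 6.4483736563874725
[539.82342506 159.94867809 317.01937304] [ 1.79770586e+02  1.11683194e-01 -1.73778813e+02]
```

Run:
```python
from h import *
print(cam('w1.png')[0][0,0])
def C(p): return (np.array(p)-[265,155]+.4)*4.6
for c in([540,157],[544,160]):
  for yaw in(6.4,):
    d=np.array([np.cos(np.radians(yaw)),np.sin(np.radians(yaw))])
    for s,z in((-28,158),(-28,202),(28,202)): print(c,s,z,C(w2px('w1.png',[*(np.array(c)+s*d),z])).round())
print(r.sense()['position'])
```

```text
343.8566037719059
[540, 157] -28 158 [271. 213.]
[540, 157] -28 202 [271. 255.]
[540, 157] 28 202 [275. 549.]
[544, 160] -28 158 [284. 234.]
[544, 160] -28 202 [286. 279.]
[544, 160] 28 202 [289. 571.]
[539.82342506 159.94867809 317.01937304]
```

Call:
{"fn": "drive_tool", "kwargs": {
  "motion": [
    {"dp":[0,0,0],"roll":0},
    {"dp":[0,0,0],"roll":0},
    {"dp":[0,0,0],"roll":0},
    {"dp":[0,0,0],"roll":0},
    {"dp":[0,0,0],"roll":0}
  ]
}}

```text
t: 2.65
position: [536.9, 152.4, 317.8]
tcp_rot: [-180.0, 0.0, -174.8]
contact_force: [-0.3, -0.6, 0.3]
finger_gap: 87.7
gripper_force: 0.0
```

Run:
```python
from h import *
s=snap('wrist','w2.png'); print(s['origin'],s['attitude'],r.sense()['position'])
im=cv2.imread('pics/w2.png')[155:285,265:395]
cv2.imwrite('pics/c3.png',cv2.resize(im,None,fx=4.6,fy=4.6,interpolation=cv2.INTER_CUBIC))
def C(p): return ((np.array(p)-[265,155]+.4)*4.6).round()
for yaw in(6.4,):
    d=np.array([np.cos(np.radians(yaw)),np.sin(np.radians(yaw))])
    for s,z in((-28,158),(-28,202),(28,202)): print(s,z,C(w2px('w2.png',[*(np.array([541.5,160])+s*d),z])))
```

```text
[456.80150342 145.99911024 479.05294161] [1.62993077e+02 2.66125909e-02 9.52013932e+01] [536.96649719 152.5969069  317.83251635]
-28 158 [296. 223.]
-28 202 [300. 267.]
28 202 [305. 559.]
```

View pics/c3.png

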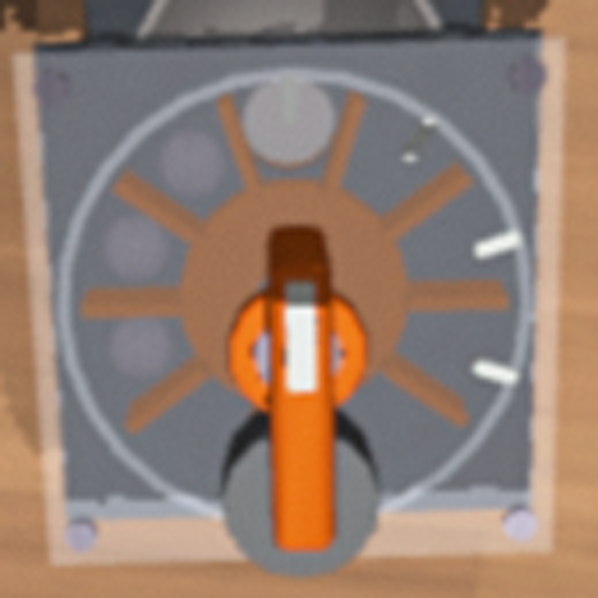

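The blade centre is about (541,160) with yaw about 6.4°, which matches the model. Next I correct the position and descend.

Call:
{"fn": "drive_tool", "kwargs": {
  "motion": [
    {"dp":[4,7.5,-10],"roll":0.02},
    {"dp":[0,0,-20],"roll":0},
    {"dp":[0,0,-20],"roll":0},
    {"dp":[0,0,-20],"roll":0},
    {"dp":[0,0,-20],"roll":0}
  ]
}}

```text
t: 3.2
position: [541.1, 161.2, 226.1]
tcp_rot: [180.0, -0.0, -173.5]
contact_force: [0.4, 1.0, -0.3]
finger_gap: 87.7
gripper_force: 0.0
```

Call:
{"fn": "drive_tool", "kwargs": {
  "motion": [
    {"dp":[0,0,-20],"roll":0},
    {"dp":[0,0,-20],"roll":0},
    {"dp":[0,0,-15],"roll":0},
    {"dp":[0,0,-8],"roll":0},
    {"dp":[0,0,0],"roll":0}
  ]
}}

```text
t: 3.7
position: [540.2, 160.9, 163.1]
tcp_rot: [-180.0, -0.2, -173.5]
contact_force: [0.4, -0.1, 0.3]
finger_gap: 87.8
gripper_force: 0.0
```

Call:
{"fn": "drive_tool", "kwargs": {
  "motion": [
    {"dp":[0,0,0],"roll":0},
    {"dp":[0,0,0],"roll":0},
    {"dp":[0,0,0],"roll":0},
    {"dp":[0,0,0],"roll":0},
    {"dp":[0,0,0],"roll":0}
  ]
}}

```text
t: 4.2
position: [541.3, 160.9, 165.0]
tcp_rot: [-180.0, 0.0, -173.5]
contact_force: [0.3, -0.3, 0.2]
finger_gap: 88.1
gripper_force: 0.0
```

Call:
{"fn": "drive_tool", "kwargs": {
  "motion": [
    {"dp":[0,0,0],"roll":0},
    {"dp":[0,0,0],"roll":0},
    {"dp":[0,0,0],"roll":0},
    {"dp":[0,0,0],"roll":0},
    {"dp":[0,0,0],"roll":0}
  ],
  "grip": 0
}}

```text
t: 4.7
position: [541.1, 160.8, 164.6]
tcp_rot: [-180.0, -0.0, -173.5]
contact_force: [-0.4, -0.2, 0.7]
finger_gap: 51.4
gripper_force: 0.0
```

Call:
{"fn": "drive_tool", "kwargs": {
  "motion": [
    {"dp":[0,0,0],"roll":0},
    {"dp":[0,0,0],"roll":0},
    {"dp":[0,0,0],"roll":0},
    {"dp":[0,0,0],"roll":0},
    {"dp":[0,0,0],"roll":0}
  ]
}}

```text
t: 5.2
position: [541.3, 159.3, 164.6]
tcp_rot: [-179.8, -0.0, -173.5]
contact_force: [0.8, -7.0, 0.3]
finger_gap: 12.0
gripper_force: 30.0
```

Gripped at 12 mm. I'll ease the side load and turn slowly to the first click.

Call:
{"fn": "drive_tool", "kwargs": {
  "motion": [
    {"dp":[0,-1.5,0],"roll":0},
    {"dp":[0,0,0],"roll":-0.04},
    {"dp":[0,0,0],"roll":-0.06},
    {"dp":[0,0,0],"roll":-0.06},
    {"dp":[0,0,0],"roll":-0.06}
  ]
}}

```text
t: 5.7
position: [541.3, 159.2, 164.6]
tcp_rot: [-180.0, 0.0, 173.7]
contact_force: [1.7, -1.7, -0.7]
finger_gap: 11.9
gripper_force: 30.0
```

Call:
{"fn": "drive_tool", "kwargs": {
  "motion": [
    {"dp":[0,0,0],"roll":-0.06},
    {"dp":[0,0,0],"roll":-0.06},
    {"dp":[0,0,0],"roll":-0.06},
    {"dp":[0,0,0],"roll":-0.06},
    {"dp":[0,0,0],"roll":-0.06}
  ]
}}

```text
t: 6.2
position: [541.3, 159.1, 164.6]
tcp_rot: [-180.0, 0.0, 156.5]
contact_force: [0.4, -2.2, 0.0]
finger_gap: 12.3
gripper_force: 30.0
```

Call:
{"fn": "drive_tool", "kwargs": {
  "motion": [
    {"dp":[0,0,0],"roll":-0.06},
    {"dp":[0,0,0],"roll":-0.048},
    {"dp":[0,0,0],"roll":0},
    {"dp":[0,0,0],"roll":0},
    {"dp":[0,0,0],"roll":0}
  ]
}}

```text
t: 6.7
position: [541.3, 159.2, 164.6]
tcp_rot: [-180.0, 0.0, 150.6]
contact_force: [1.2, -1.7, -1.6]
finger_gap: 11.8
gripper_force: 30.0
```

Call:
{"fn": "drive_tool", "kwargs": {
  "motion": [
    {"dp":[0,0,0],"roll":0},
    {"dp":[0,0,0],"roll":0},
    {"dp":[0,0,0],"roll":0},
    {"dp":[0,0,0],"roll":0},
    {"dp":[0,0,0],"roll":0}
  ]
}}

```text
t: 7.2
position: [541.3, 159.2, 164.6]
tcp_rot: [-180.0, 0.0, 150.5]
contact_force: [1.1, -2.2, -2.0]
finger_gap: 11.7
gripper_force: 30.0
```

Run:
```python
from h import *
a=snap('scene','s2.png')['img'][220:370,165:305,::-1]; b=snap('top','t2.png')['img'][150:255,215:300,::-1]
z=lambda i,w:cv2.resize(i,(w,500),interpolation=cv2.INTER_CUBIC)
cv2.imwrite('pics/c4.png',np.hstack([z(a,467),z(b,330)]))
s=r.sense();print(s['tcp_rot'],s['torque'],s['contact_force'])
```

```text
[-1.79990344e+02  1.88003502e-02  1.50506453e+02] [-0.53778407 -0.41263695  0.02622652] [ 1.76958879 -3.34734359 -2.32239083]
```

View pics/c4.png

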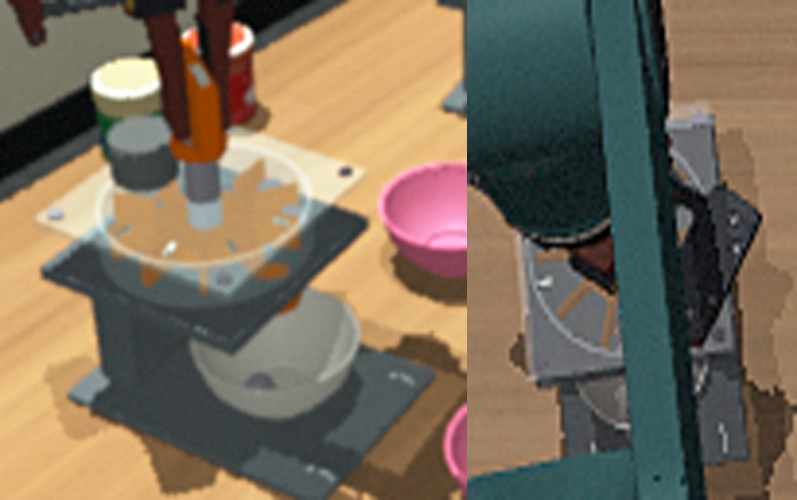

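One ball is in the bowl at about (260,380) in the crop. The first click is done at yaw 150.5°, so the second click lies at about 114.5°.

Call:
{"fn": "drive_tool", "kwargs": {
  "motion": [
    {"dp":[0,0,0],"roll":-0.06},
    {"dp":[0,0,0],"roll":-0.06},
    {"dp":[0,0,0],"roll":-0.06},
    {"dp":[0,0,0],"roll":-0.06},
    {"dp":[0,0,0],"roll":-0.06}
  ]
}}

```text
t: 7.8
position: [541.3, 159.2, 164.6]
tcp_rot: [-180.0, 0.0, 133.2]
contact_force: [1.5, -2.3, -2.1]
finger_gap: 12.1
gripper_force: 30.0
```

Call:
{"fn": "drive_tool", "kwargs": {
  "motion": [
    {"dp":[0,0,0],"roll":-0.06},
    {"dp":[0,0,0],"roll":-0.06},
    {"dp":[0,0,0],"roll":-0.06},
    {"dp":[0,0,0],"roll":-0.06},
    {"dp":[0,0,0],"roll":-0.05}
  ]
}}

```text
t: 8.3
position: [541.3, 159.2, 164.6]
tcp_rot: [-180.0, 0.0, 116.6]
contact_force: [2.5, -2.7, -1.3]
finger_gap: 11.7
gripper_force: 30.0
```

Call:
{"fn": "drive_tool", "kwargs": {
  "motion": [
    {"dp":[0,0,0],"roll":-0.03},
    {"dp":[0,0,0],"roll":0},
    {"dp":[0,0,0],"roll":0},
    {"dp":[0,0,0],"roll":0},
    {"dp":[0,0,0],"roll":0}
  ]
}}

```text
t: 8.8
position: [541.2, 159.2, 164.6]
tcp_rot: [-180.0, 0.0, 115.0]
contact_force: [3.0, -3.9, -2.4]
finger_gap: 11.8
gripper_force: 30.0
```

Call:
{"fn": "drive_tool", "kwargs": {
  "motion": [
    {"dp":[0,0,0],"roll":0},
    {"dp":[0,0,0],"roll":0},
    {"dp":[0,0,0],"roll":0},
    {"dp":[0,0,0],"roll":0},
    {"dp":[0,0,0],"roll":0}
  ]
}}

```text
t: 9.3
position: [541.2, 159.2, 164.6]
tcp_rot: [-180.0, 0.0, 115.0]
contact_force: [3.3, -3.4, -2.9]
finger_gap: 11.9
gripper_force: 30.0
```

Run:
```python
from h import *
a=snap('scene','s3.png')['img'][220:370,165:305,::-1]
cv2.imwrite('pics/c5.png',cv2.resize(a,None,fx=4,fy=4,interpolation=cv2.INTER_CUBIC))
s=r.sense();print(s['tcp_rot'],s['torque'],s['contact_force'])
```

```text
[-1.79998456e+02  1.28562323e-02  1.14989017e+02] [-0.71863893 -0.5713078   0.02459375] [ 3.0502073  -4.61511811 -1.44562013]
```

View pics/c5.png

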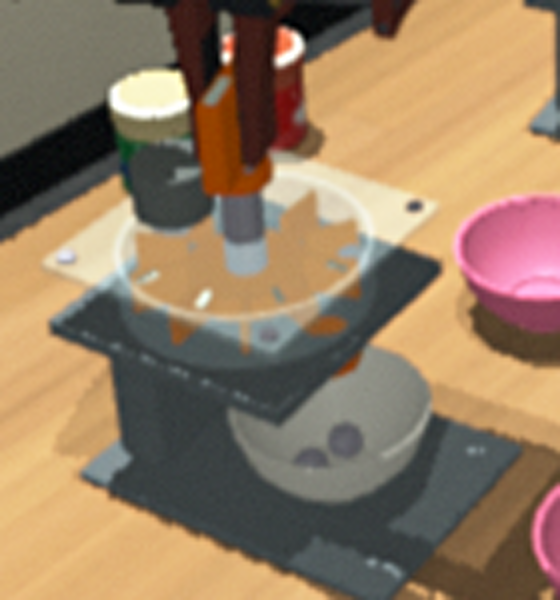

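Two balls are in the bowl, at (315,458) and (345,440) in the crop. Now I let go and rise straight up.

Call:
{"fn": "drive_tool", "kwargs": {
  "motion": [
    {"dp":[0,0,0],"roll":0},
    {"dp":[0,0,0],"roll":0},
    {"dp":[0,0,0],"roll":0},
    {"dp":[0,0,0],"roll":0},
    {"dp":[0,0,0],"roll":0}
  ],
  "grip": 0.8
}}

```text
t: 9.85
position: [541.0, 159.6, 164.7]
tcp_rot: [-180.0, -0.0, 115.0]
contact_force: [0.5, -0.0, 0.2]
finger_gap: 48.1
gripper_force: 0.0
```

Call:
{"fn": "drive_tool", "kwargs": {
  "motion": [
    {"dp":[0,0,0],"roll":0},
    {"dp":[0,0,0],"roll":0},
    {"dp":[0,0,0],"roll":0},
    {"dp":[0,0,0],"roll":0},
    {"dp":[0,0,5],"roll":0}
  ]
}}

```text
t: 10.35
position: [540.6, 159.2, 169.2]
tcp_rot: [-179.9, -0.0, 115.0]
contact_force: [1.6, -0.1, -0.1]
finger_gap: 70.6
gripper_force: 0.0
```

Call:
{"fn": "drive_tool", "kwargs": {
  "motion": [
    {"dp":[0,0,10],"roll":0},
    {"dp":[0,0,30],"roll":0},
    {"dp":[0,0,30],"roll":0},
    {"dp":[0,0,30],"roll":0},
    {"dp":[0,0,30],"roll":0}
  ]
}}

```text
t: 10.85
position: [541.1, 159.3, 301.9]
tcp_rot: [179.9, 0.0, 115.0]
contact_force: [0.9, 0.2, -0.5]
finger_gap: 70.1
gripper_force: 0.0
```

Call:
{"fn": "drive_tool", "kwargs": {
  "motion": [
    {"dp":[0,0,10],"roll":0},
    {"dp":[0,0,0],"roll":0},
    {"dp":[0,0,0],"roll":0},
    {"dp":[0,0,0],"roll":0},
    {"dp":[0,0,0],"roll":0}
  ]
}}

```text
t: 11.35
position: [540.3, 159.2, 308.0]
tcp_rot: [-179.8, -0.0, 115.0]
contact_force: [-0.2, -0.4, -0.7]
finger_gap: 70.4
gripper_force: 0.0
```

Run:
```python
from h import *
a=snap('scene','s4.png')['img'][220:370,165:305,::-1]; b=snap('wrist','w4.png')['img'][100:340,200:440,::-1]
z=lambda i,w:cv2.resize(i,(w,400),interpolation=cv2.INTER_CUBIC)
cv2.imwrite('pics/c6.png',np.hstack([z(a,373),z(b,400)]))
```

```text
(no output)
```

View pics/c6.png

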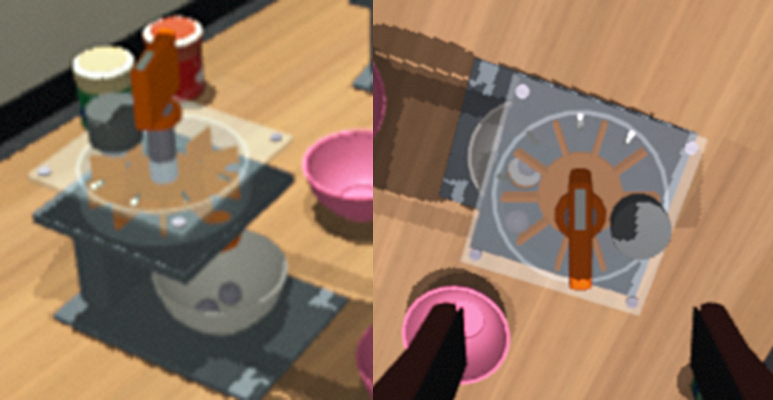

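The knob is released, with its stripe at the third mark (two clicks). Two balls are in the bowl and one is left in its pocket at (517,218).

```bash
python3 -c "
from workcell import r
print(r.sign_off())"
```

```text
the job is handed in; nothing more can be done
None
```

I turned the orange knob two clicks clockwise and let go. Two balls are in the bowl, the third is still in the dispenser, the blue knob was not touched, and the job is handed in.

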